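# Lock the centrifuge rotor with the long socket key

### The arm

A 6-joint arm with a two-finger parallel gripper is mounted at the origin on the work surface. World frame = base frame: x ahead of the robot, y to its left, z up, the work surface at z = 0. Lengths are in mm, angles in rad, forces in N, time in s.
With the tool pointing down it reaches from about 400 to 925 mm from the base axis. Payload 12.5 kg.
Tool frame: the origin (TCP) lies between the finger pads; the fingertips stand 25 mm ahead of it and the grasp point (between the pads) lies 6 mm ahead of it; z points along the fingers, y is the line along which they close (so a half turn about z gives the same grasp; the last joint's range is limited). The gripper opens to 95 mm and grips with 3 to 60 N. Pads are 20 mm wide; open, the fingers measure 119 mm over their backs; the gripper's body (75 mm by 180 mm) begins 59 mm behind the grasp point.
Start: joints at [1.188, 0.491, 1.559, -0, 1.092, -0.106], TCP at [170.782, 601.232, 214.761] pointing down, gripper open.
Joint ranges: [-3.1, 3.1], [-0.84, 2.19], [0.05, 2.79], [-1.13, 4.28], [0.06, 2.93], [-2.69, 2.69]. Speed limits (rad/s): [2.22, 2.22, 2.79, 3.14, 3.14, 3.14].

### API

Orientations are given as [roll, pitch, yaw] about the fixed x, y, z axes, in that order (R = Rz(yaw) Ry(pitch) Rx(roll)).
In Python, from cell import state, read_camera, job_done, cut_out gives the robot as it stands. The module is installed in compiled form; this text tells all that it offers.
- The arm moves only by the tool jog_arm, never from a script. Its argument "motion" is a list of rows, each a list of 2 entries, a list of its own where there are three numbers: the shift along the tool's x, y, z in mm, then the turn about the tool's z in rad. A call has 1 to 5 rows; each row is the pose to reach, as a shift and turn from the pose commanded when the call began, along the tool's axes at that moment; what a row does not reach only later rows make up. A row lasts 1/10 s, in which the tool goes at most 50 mm and 8.59 degrees, less where a joint would pass 70% of its speed; a pose out of reach is approached as far as the arm can. A call with a gripper value outside its range is refused whole. "grip" is the closure, from 0 (fully open) to 1 (shut), set as the call begins (left out, the last holds). The fingers move at their own pace and stop on an object; the grip force is fixed at half the most. Time passes only in rows, so rows that repeat a pose let the fingers close. It gives the time, the measured TCP pose, the force, the opening and the grip force at its end, in the units of the state.
- state(): the state, without advancing time (a new reading comes with each control period).
- read_camera(name): name is "side" or "top"; returns a dict with "img" (400x640x3 uint8, blue, green, red), "vertical_fov" (degrees; the focal length in pixels is half the picture's height over the tangent of half this angle, whatever the lens; pixels are square), "cx", "cy" (the principal point, pixels), "extrinsics" (4x4, takes a point from camera to world coordinates). Camera axes: x right, y up, looking along -z (the intrinsics and any distortion apply to the point x, -y, -z); pixel columns grow to the right and rows downward; lengths in mm; the calibration is good to about 2 mm. A picture is of the moment at which its call begins. There is no depth.
- job_done(): hands the job in; it is judged then, once.
Trained networks look in a picture, given as the dict that the camera call returned (one of the last four; its "shot" number tells which), for a name from the list of things; names that differ only in an ending like _2 or _b are one class to them, and where a whole thing is asked for, a point or a joint stands for the part that bears it (a point fixed in the world has none). Each returns a list of dicts, best first, with "p" (0 to 1); they miss things now and then, are a little off and sometimes report something else, mostly with a low value. They report only what shows in the picture. A call takes as long as a camera call. They do not tell look-alikes from the thing itself.
- cut_out(name, picture): "region" (400x640 bool, what is visible of it) and "box" ([left, top, right, bottom] in pixels, round what is visible of it).
The state is a dict: "t": time; "joints": joint angles; "qvel": joint speeds; "tau": joint torques, N m; "eef_pos": TCP position; "tcp_rot": TCP orientation; "ft_force": force on the tool from outside, world axes, zero at the start; "moment": the same for the moment, N m; "opening": opening from 0.0 (shut) to 1.0 (fully open); "grip_force": force on a finger pad.
Only numpy, scipy, OpenCV 4.12 (cv2) and the standard library are available. Lean on these libraries where they do the work, as an engineer would, in place of code of your own. Each camera call takes 0.05 s, during which the arm holds its last target. There are 200 camera calls.

### The job

Take the red-handled socket key out of its stand, work its socket gently by feel down over the nut at the bottom of the centrifuge's hub bore until it is fully home, and turn it clockwise until the red pointer stands in the green field. Then draw the key out, stand it back upright in its stand, fully down, and let go. Never force the key, do not drop it, and leave the bottle, mug and slide tray where they are.

Things in the scene. Friction and masses are not known exactly. Their poses are not given: they have to be found in the camera images.
- centrifuge: Low white benchtop centrifuge, fixed, 220 x 220 mm, housing 72 mm high, open on top; a blue rotor inside and in its centre an aluminium hub 75 mm across that rises to 97 mm (100 mm with the clamp collar on it). Origin under its centre on the table, z up; nothing of it stands higher than 101 mm.
- bore_mouth (a point): Centre of the mouth of the hub's vertical bore (46 mm diameter), at the hub's top face, 97 mm above the table. The bore is 83 mm deep.
- bore_floor (a point): Centre of the bore's floor, 14 mm above the table. When the key's socket is fully home over the nut, its rim stands on this floor; a key whose flats do not match the nut's stops about 15 mm higher, on the nut's corners (up to 20 mm if off-centre, on its nose).
- nut_top (a point): Point on the bore axis, 15 mm above its floor: top of the flats of a brass square nut, 22 mm across flats; above it a round tapered nose, 23 to 16 mm diameter, 5 mm high. The nut's facing is not reported (these axes are the housing's): its flats face the housing's x and y turned clockwise by the clamp value, give or take up to 0.78 rad of loose play in which it starts anywhere (0.12 N m moves it).
- clamp (a joint): Angle (rad) of the clamp collar with the red pointer on top of the hub. It grows clockwise seen from above; it starts at 0 to 0.15 (white mark is 0), the green field spans 0.75 to 1.0, hard stop at 1.15. It moves only through the nut, when the nut has reached the end of its play (up to 1.56 rad), against a steady friction of about 0.16 N m, and stays where it is left.
- key: Socket key, loose, 164 mm long, 0.25 to 0.4 kg. Origin in the centre of the socket's lower rim, z up along the stem to the handle, x along the handle's length. Red flat handle: 60 mm long (x), 18 mm thick (y), from 122 to 164 mm above the rim; pinch it across its thickness from above. Steel stem, 18 mm diameter.
- key_tip (a point): Centre of the socket's lower rim (the key's origin and axes). Square socket 38 mm over its corners outside, 30 mm high, inside 24 mm across flats and 24 mm deep: it drops over a nut turned no more than about 5 degrees from it. Its flats face along the key's x and y, so every quarter turn fits alike.
- key_grip (a point): Middle of the key's handle, 145 mm above the rim; axes as the key's.
- stand: Grey key stand, fixed, 70 x 70 mm block 55 mm high on a 90 mm rubber foot, with a vertical round hole of 43 mm diameter in its middle. Origin under its centre on the table.
- stand_floor (a point): Centre of the hole's floor in the stand, 12 mm above the table and 43 mm below its top; the key starts with its rim standing on it.
- reagent_bottle: Amber reagent bottle with a blue cap, 56 mm diameter, 110 mm high, bystander. Origin at the centre of its underside.
- mug: White mug, 76 mm diameter, 85 mm high, bystander. Origin at the centre of its underside.
- slide_tray: Grey tray of microscope slides, 90 x 120 x 22 mm, bystander. Origin at the centre of its underside.
Things that resemble listed ones, but are neither listed nor needed, are in the scene too. Of the things that look like the key, the middle-sized one is meant.

How it is judged:
By the outcome, as a careful person would: the job done as asked, in the order asked, and still so for the second after the job is handed in, with the robot touching nothing.
It also fails if it takes over 72 s, if anything falls off the work surface, if the arm or the gripper's body presses on something with over 40 N, if the wrist force passes 120 N, or if a joint passes its speed limit or range.

## Working session

There is one attempt and no reset: what is moved stays moved. The work goes in short steps, Python scripts to look and compute and a tool call to move; the robot and the scene stay as the last step left them, time stands still between calls to the robot, and variables do not carry over. Pictures are saved under pics/ and viewed, at most 10 in all, crops included, and the job is handed in when it is done.

Besides the shell and the picture viewer there is one more tool, called after ">>>" by a JSON object that holds its "api" and its "payload". jog_arm: Moves the arm, as the interface text tells. Its arguments: {"type":"object","properties":{"motion":{"type":"array"},"grip":{"type":"number"}},"required":["motion"]}

```bash
mkdir -p pics; cat > h.py <<'E'
import numpy as np, cv2
from cell import state, read_camera, job_done, cut_out
def K(c):
    f=200/np.tan(np.radians(c["vertical_fov"])/2)
    return f,c["cx"],c["cy"]
def ray(c,u,v):
    f,cx,cy=K(c);E=np.array(c["extrinsics"])
    d=E[:3,:3]@np.array([(u-cx)/f,-(v-cy)/f,-1.]);return E[:3,3],d
def at_z(c,u,v,z):
    o,d=ray(c,u,v);return o+d*(z-o[2])/d[2]
def proj(c,p):
    f,cx,cy=K(c);E=np.array(c["extrinsics"]);q=E[:3,:3].T@(np.array(p,float)-E[:3,3])
    return np.array([cx+f*q[0]/-q[2],cy-f*q[1]/-q[2]])
E
python3 - <<'E'
from h import *
s=state();print(s)
for n in("side","top"):
    c=read_camera(n);cv2.imwrite(f"pics/{n}0.png",c["img"]);print(n,{k:v for k,v in c.items() if k!="img"})
    for k in("key","stand","centrifuge","clamp","reagent_bottle","mug","slide_tray"):
        print(k,[(round(d["p"],2),[int(x) for x in d["box"]]) for d in cut_out(k,c)])
E
```

```text
{'t': 0.0, 'joints': array([ 1.18841342e+00,  4.91590682e-01,  1.55948460e+00, -1.31612189e-05,
        1.09170492e+00, -1.05598463e-01]), 'qvel': array([ 8.22030932e-04,  8.60128190e-05,  3.07874611e-04,  3.57313179e-04,
       -1.70104497e-03,  7.19642062e-05]), 'tau': array([-2.16543827e-03, -6.12627983e+01, -2.58175278e+01,  6.91377791e-02,
        4.83179174e-02, -1.04525491e-04]), 'eef_pos': array([170.67171403, 600.97260603, 214.13031376]), 'tcp_rot': array([-3.14041049e+00, -1.13562885e-04,  2.86481422e+00]), 'ft_force': array([-0.45372081,  0.1787116 , -0.14570572]), 'moment': array([0.01634837, 0.04614187, 0.03033348]), 'grip_force': 0.0, 'opening': 1.0022783989356907}
side {'vertical_fov': 56.22196616807544, 'cx': 310.98293517785703, 'cy': 197.5479302578654, 'extrinsics': array([[-9.49492691e-01,  2.44897244e-01, -1.96186060e-01,
         4.41412938e+02],
       [-3.13539017e-01, -7.15483572e-01,  6.24320865e-01,
         5.91835543e+02],
       [ 1.25265566e-02,  6.54300083e-01,  7.56131263e-01,
         7.41562595e+02],
       [ 0.00000000e+00,  0.00000000e+00,  0.000000
[... 737 characters left out ...]
,  2.26447912e-01,  9.74022793e-01,
         1.17275648e+03],
       [ 0.00000000e+00,  0.00000000e+00,  0.00000000e+00,
         1.00000000e+00]]), 'shot': 2}
key [(0.77, [264, 249, 284, 280]), (0.75, [319, 280, 333, 299]), (0.67, [264, 174, 295, 223])]
stand [(0.76, [252, 243, 297, 294]), (0.58, [259, 251, 280, 279]), (0.19, [344, 99, 378, 147])]
centrifuge [(0.9, [344, 170, 467, 281]), (0.22, [259, 250, 280, 281])]
clamp [(0.7, [257, 251, 280, 281]), (0.58, [381, 207, 426, 235])]
reagent_bottle [(0.91, [182, 154, 211, 187]), (0.57, [258, 251, 281, 281])]
mug [(0.72, [344, 102, 380, 148]), (0.48, [344, 168, 466, 283])]
slide_tray [(0.73, [237, 134, 290, 171]), (0.72, [257, 247, 278, 282])]
```

```bash
python3 - <<'E'
import cv2
a=cv2.imread("pics/side0.png")[110:350,190:450];b=cv2.imread("pics/top0.png")[80:320,160:480]
cv2.imwrite("pics/s1.png",cv2.resize(a,None,fx=2.5,fy=2.5,interpolation=2)[:600])
cv2.imwrite("pics/t1.png",cv2.resize(b,None,fx=2.5,fy=2.5,interpolation=2))
E
```

```text
(no output)
```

View pics/s1.png

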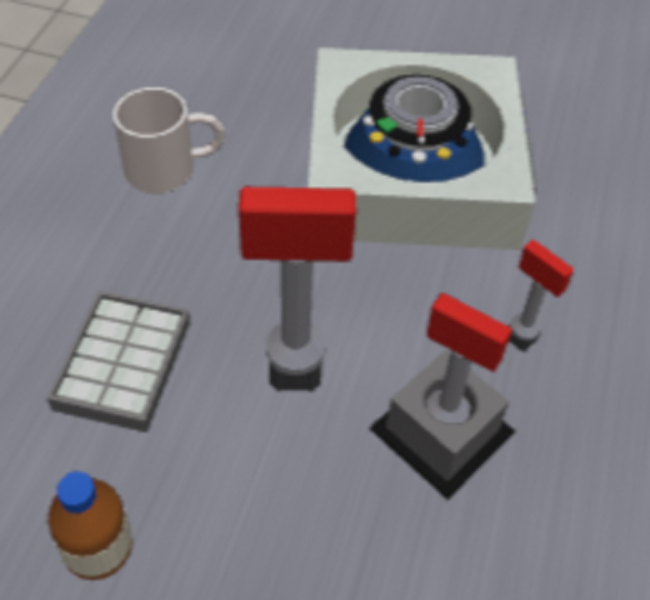

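View pics/t1.png

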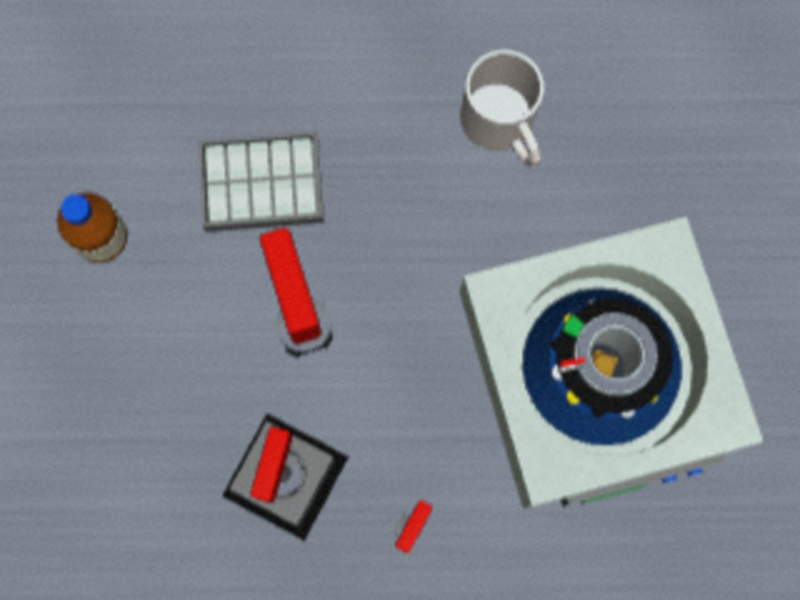

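The key in the stand, at side (365,245) and top (270,265), is the middle-sized of the three red ones. The brass nut shows in the bore at top (402,225), with the pointer at (388,225). Next I fit the outlines of the handle and housing in both views.

```bash
cat >> h.py <<'E'
from scipy.optimize import minimize
def box(L,W,z0,z1,x,y,a):
    R=np.array([[np.cos(a),-np.sin(a)],[np.sin(a),np.cos(a)]])
    return [np.r_[R@[sx*L/2,sy*W/2]+[x,y],z] for sx in(-1,1) for sy in(-1,1) for z in(z0,z1)]
def hullimg(c,pts,off,S=4,sz=(640,400)):
    p=np.array([(proj(c,q)-off+.5)*S-.5 for q in pts],np.float32)
    h=cv2.convexHull(p);m=np.zeros((sz[1]*S,sz[0]*S),np.uint8)
    cv2.fillConvexPoly(m,np.round(h*16).astype(np.int32),255,shift=4)
    return cv2.resize(m,sz,interpolation=cv2.INTER_AREA)/255.
def fit(cs,ms,boxes,x0):
    crops=[]
    for c,m in zip(cs,ms):
        ys,xs=np.where(m>0);o=np.array([xs.min()-12,ys.min()-12]);w=(int(xs.max()-o[0]+13),int(ys.max()-o[1]+13))
        mm=np.zeros((w[1],w[0]));sub=m[max(o[1],0):o[1]+w[1],max(o[0],0):o[0]+w[0]];mm[:sub.shape[0],:sub.shape[1]]=sub
        crops.append((o,w,mm))
    def cost(p):
        return sum(np.abs(hullimg(c,[q for b in boxes for q in box(*b,*p)],o,4,w)-mm).sum()/mm.sum() for c,(o,w,mm) in zip(cs,crops))
    r=minimize(cost,x0,method="Nelder-Mead",options=dict(initial_simplex=[x0]+[np.add(x0,d) for d in([8,0,0],[0,8,0],[0,0,.15])],xatol=.02,fatol=1e-5))
    return r.x,r.fun
def red(c):
    i=c["img"].astype(int);return ((i[...,2]>90)&(i[...,1]<70)&(i[...,0]<70)).astype(float)
def near(m,b):
    o=np.zeros_like(m);o[b[1]:b[3],b[0]:b[2]]=m[b[1]:b[3],b[0]:b[2]];return o
E
python3 - <<'E'
from h import *
s=read_camera("side");t=read_camera("top")
ms=near(red(s),(350,220,400,290));mt=near(red(t),(250,240,290,295))
print(ms.sum(),mt.sum())
hb=[(60,18,134,176)]
for cs,mm in(([s],[ms]),([t],[mt]),([s,t],[ms,mt])):
    for a in(0.3,-.8): print("key",fit(cs,mm,hb,[*at_z(t,269,265,155)[:2],a]))
cs_=cut_out("centrifuge",s)[0]["region"].astype(float);ct=cut_out("centrifuge",t)[0]["region"].astype(float)
for cs,mm in(([s],[cs_]),([t],[ct]),([s,t],[cs_,ct])):
    print("cen",fit(cs,mm,[(220,220,0,72)],[*at_z(t,405,226,72)[:2],.3]))
# hub annulus top by bore: print
print("hub approx",at_z(t,160+617/2.5,80+352/2.5,97))
im=t["img"][195:265,360:450]
cv2.imwrite("pics/nut.png",cv2.resize(im,(810,630),interpolation=cv2.INTER_CUBIC)[:600,:800])
E
```

```text
606.0 291.0
key (array([ 4.42257735e+02,  1.73163129e+02, -2.49994526e-01]), np.float64(0.1643240794667702))
key (array([ 4.41166930e+02,  1.73329451e+02, -3.07114230e-01]), np.float64(0.16226622662266227))
key (array([ 4.44366800e+02,  1.75070013e+02, -2.56492889e-01]), np.float64(0.12915571726972577))
key (array([ 4.44338458e+02,  1.74903166e+02, -2.69178102e-01]), np.float64(0.1291422410888754))
key (array([ 4.43272905e+02,  1.75188943e+02, -2.68866668e-01]), np.float64(0.3210498612020086))
key (array([ 4.43750336e+02,  1.75118109e+02, -2.62289642e-01]), np.float64(0.32401462098908496))
cen (array([ 5.45481465e+02, -1.32046594e+02,  2.60170701e-01]), np.float64(0.08269948082060588))
cen (array([ 5.47085922e+02, -1.31143960e+02,  2.57910537e-01]), np.float64(0.04437530583764778))
cen (array([ 5.45784167e+02, -1.31702167e+02,  2.57904257e-01]), np.float64(0.129748182106483))
hub approx [ 546.8821364  -131.92251988   97.        ]
```

View pics/nut.png

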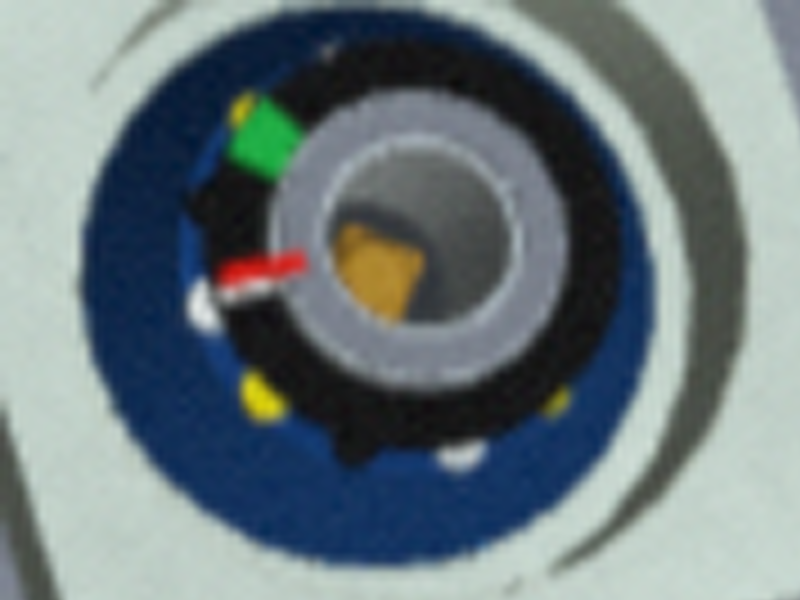

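```bash
cat >> h.py <<'E'
def go(x,y,z,yaw):
    s=state();p=s["eef_pos"];a=s["tcp_rot"][2];d=np.array([x,y])-p[:2]
    print("at",np.round(p,1),"rot",np.round(s["tcp_rot"],3),"F",np.round(s["ft_force"],1),"j6",round(s["joints"][5],2))
    print("shift",np.round([np.cos(a)*d[0]+np.sin(a)*d[1],np.sin(a)*d[0]-np.cos(a)*d[1],p[2]-z],1),"turn",round((a-yaw+np.pi)%(2*np.pi)-np.pi,3))
E
python3 - <<'E'
from h import *
c=read_camera("top")
P=[at_z(c,360+(x+.5)/9-.5,195+(y+.5)/9-.5,29)[:2] for x,y in((345,225),(425,260),(395,320))]
for a,b in((0,1),(1,2)):
    d=P[b]-P[a];print(np.hypot(*d),(np.arctan2(d[1],d[0])+np.pi/4)%(np.pi/2)-np.pi/4)
for x,y in((225,278),(303,262),(420,240)):print(at_z(c,360+x/9,195+y/9,100))
go(443.6,174.5,230,2.88)
E
```

```text
22.985349223511296 -0.42905115908481606
18.315504586997367 -0.500794652700018
[535.09185015 -81.69516558 100.        ]
[ 539.02147423 -101.36891715  100.        ]
[ 544.42194634 -130.91503755  100.        ]
at [170.8 601.2 214.7] rot [3.142 0.    2.865] F [ 0.1 -0.1 -1.3] j6 -0.11
shift [-379.  -335.9  -15.3] turn -0.015
```

>>> {"api": "jog_arm", "payload": {"motion": [[[-379,-336,-16],0],[[-379,-336,-16],0],[[-379,-336,-16],0],[[-379,-336,-16],0],[[-379,-336,-16],0]], "grip": 0}}

```text
t: 1.55
eef_pos: [306.0, 389.0, 222.9]
tcp_rot: [3.141, 0.0, 2.865]
ft_force: [-0.5, 0.0, -0.2]
opening: 1.0
grip_force: 0.0
```

```bash
python3 -c "
from h import *
go(443.6,174.5,230,2.88)"
```

```text
at [306.  389.  222.9] rot [3.141 0.    2.865] F [-0.5  0.  -0.2] j6 -0.52
shift [-190.9 -168.8   -7.1] turn -0.015
```

>>> {"api": "jog_arm", "payload": {"motion": [[[-191,-169,-7],-0.015],[[-191,-169,-7],-0.015],[[-191,-169,-7],-0.015],[[-191,-169,-7],-0.015],[[-191,-169,-7],-0.015]]}}

```text
t: 2.05
eef_pos: [440.9, 178.4, 229.9]
tcp_rot: [3.141, 0.001, 2.88]
ft_force: [0.2, -0.0, 0.2]
opening: 1.004
grip_force: 0.0
```

```bash
python3 - <<'E'
from h import *
go(443.6,174.5,163,2.88)
t=read_camera("top");s=read_camera("side")
a=t["img"][160:320,200:360];b=s["img"][150:310,300:460]
cv2.imwrite("pics/ap.png",cv2.resize(np.hstack([a,b]),None,fx=2.5,fy=2.5,interpolation=2))
E
```

```text
at [440.9 178.4 229.9] rot [3.141e+00 1.000e-03 2.880e+00] F [ 0.2 -0.   0.2] j6 -1.06
shift [-3.6 -3.  66.9] turn -0.0
```

View pics/ap.png

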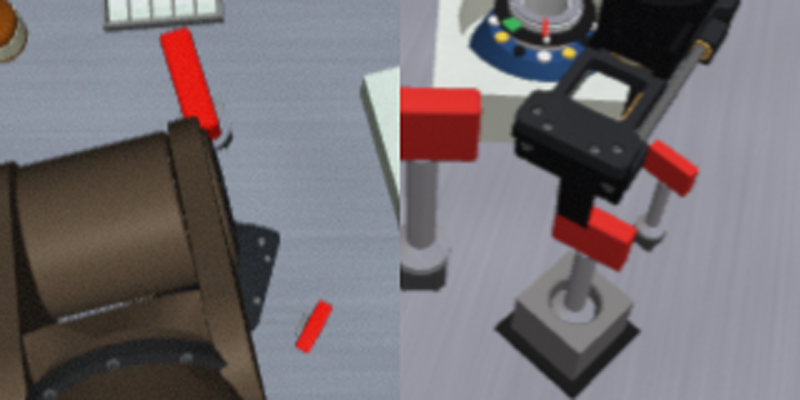

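```bash
python3 - <<'E'
from h import *
t=read_camera("top");
for z in(180,235): print(at_z(t,286,214,z),at_z(t,280,214,z))
E
```

```text
[549.18552336 137.06743172 180.        ] [549.25463607 149.63332285 180.        ]
[539.37975621 134.22227837 235.        ] [539.44503998 146.09200279 235.        ]
```

The view shows the fingers straddling the handle, and the big key's near end is at x≈540, clear of the gripper body. Descend.

>>> {"api": "jog_arm", "payload": {"motion": [[[-4,-3,10],0],[[-4,-3,30],0],[[-4,-3,50],0],[[-4,-3,67],0],[[-4,-3,67],0]]}}

```text
t: 2.7
eef_pos: [441.5, 177.2, 160.4]
tcp_rot: [-3.14, -0.004, 2.882]
ft_force: [0.2, -0.0, 1.1]
opening: 1.0
grip_force: 0.0
```

>>> {"api": "jog_arm", "payload": {"motion": [[[0,0,0],0],[[0,0,0],0],[[0,0,0],0],[[0,0,0],0],[[0,0,0],0]], "grip": 1}}

```text
t: 3.2
eef_pos: [443.3, 176.3, 162.8]
tcp_rot: [3.141, 0.001, 2.88]
ft_force: [-0.2, -0.8, 0.4]
opening: 0.636
grip_force: 0.0
```

>>> {"api": "jog_arm", "payload": {"motion": [[[0,0,0],0],[[0,0,0],0],[[0,0,0],0],[[0,0,0],0],[[0,0,0],0]]}}

```text
t: 3.7
eef_pos: [443.2, 176.3, 162.5]
tcp_rot: [3.142, -0.0, 2.88]
ft_force: [-1.4, 0.4, -0.7]
opening: 0.217
grip_force: 0.0
```

>>> {"api": "jog_arm", "payload": {"motion": [[[0,0,0],0],[[0,0,0],0],[[0,0,0],0]]}}

```text
t: 4.0
eef_pos: [443.2, 176.2, 162.5]
tcp_rot: [-3.142, -0.0, 2.88]
ft_force: [0.0, -1.5, -0.1]
opening: 0.185
grip_force: 30.0
```

```bash
python3 - <<'E'
from h import *
s=state();print(s["ft_force"],s["moment"],s["opening"],s["grip_force"],s["eef_pos"])
E
```

```text
[ 0.00546301 -1.52246306 -0.10237569] [-0.25600779  0.10879825 -0.03574532] 0.18525181162126816 29.981172680854797 [443.16933241 176.24216324 162.46125215]
```

Gripped, with an opening of 17.6 mm. Lift straight up.

>>> {"api": "jog_arm", "payload": {"motion": [[[0,0,-5],0],[[0,0,-15],0],[[0,0,-30],0],[[0,0,-45],0],[[0,0,-60],0]]}}

```text
t: 4.5
eef_pos: [443.2, 176.3, 223.8]
tcp_rot: [3.141, 0.0, 2.88]
ft_force: [0.3, -0.2, -3.1]
opening: 0.187
grip_force: 30.0
```

>>> {"api": "jog_arm", "payload": {"motion": [[[0,0,-20],0],[[0,0,-40],0],[[0,0,-52],0],[[0,0,-52],0],[[0,0,-52],0]]}}

```text
t: 5.0
eef_pos: [442.9, 176.3, 274.5]
tcp_rot: [3.141, 0.0, 2.88]
ft_force: [0.3, -1.1, -3.5]
opening: 0.186
grip_force: 30.0
```

```bash
python3 - <<'E'
from h import *
s=read_camera("side");t=read_camera("top")
go(546.3,-131.7,275,2.70)
st=state();print(st["ft_force"],st["moment"],st["opening"],st["joints"])
cv2.imwrite("pics/lift.png",cv2.resize(s["img"][130:330,280:480],None,fx=3,fy=3,interpolation=2))
E
```

```text
at [442.8 176.2 273.9] rot [-3.141e+00 -1.000e-03  2.880e+00] F [ 0.3 -0.5 -3. ] j6 -1.07
shift [-179.6 -270.6   -1.1] turn 0.18
[ 0.28833607 -0.46020972 -3.04097933] [-0.02626644  0.0295179   0.00359894] 0.18804142907721078 [ 2.39927829e-01  2.15119083e-01  1.82498523e+00  1.14136947e-04
  1.10265047e+00 -1.06909342e+00]
```

View pics/lift.png

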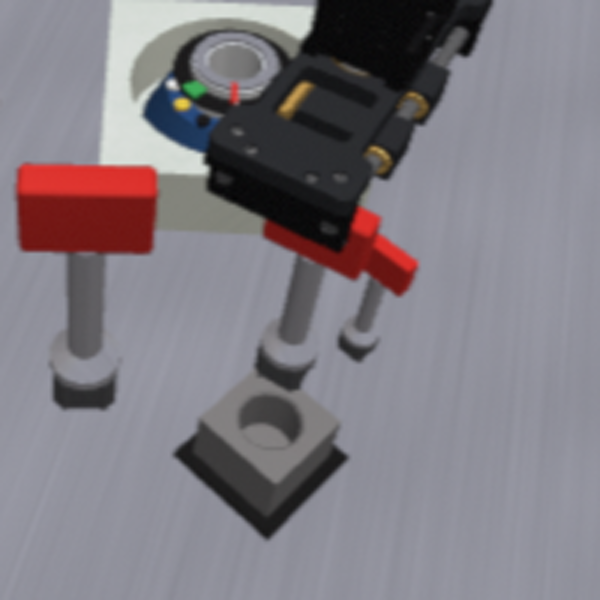

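The key hangs upright below the fingers, around (310,300) in the crop, and the stand hole shows empty at (270,430). Carry it over the hub.

>>> {"api": "jog_arm", "payload": {"motion": [[[-20,-30,-1],0.0],[[-180,-271,-1],0.1],[[-180,-271,-1],0.18],[[-180,-271,-1],0.18],[[-180,-271,-1],0.18]]}}

```text
t: 5.6
eef_pos: [518.6, -49.4, 274.8]
tcp_rot: [-3.142, -0.001, 2.7]
ft_force: [1.3, 0.1, -2.0]
opening: 0.188
grip_force: 30.0
```

```bash
python3 -c "
from h import *
go(546.3,-131.7,275,2.70)"
```

```text
at [518.6 -49.4 274.8] rot [-3.142e+00 -1.000e-03  2.700e+00] F [ 1.3  0.1 -2. ] j6 -1.35
shift [-60.3 -62.5  -0.2] turn -0.0
```

>>> {"api": "jog_arm", "payload": {"motion": [[[-30,-31,0],0],[[-50,-52,0],0],[[-60,-62,0],0],[[-60,-62,0],0],[[-60,-62,0],0]]}}

```text
t: 6.1
eef_pos: [545.8, -128.4, 274.9]
tcp_rot: [3.141, -0.001, 2.7]
ft_force: [-0.6, -0.6, -3.8]
opening: 0.189
grip_force: 30.0
```

```bash
python3 - <<'E'
from h import *
s=read_camera("side")
go(546.3,-131.7,275,2.70)
p=state()["eef_pos"];z0=p[2]-150.5
for h in(0,30,60,110,122):print(h,proj(s,[p[0],p[1],z0+h]))
print("bore",proj(s,[546.3,-131.7,97]))
cv2.imwrite("pics/hub.png",cv2.resize(s["img"][90:190,300:420],None,fx=6,fy=6,interpolation=2))
E
```

```text
at [ 545.8 -128.   275.2] rot [ 3.141e+00 -1.000e-03  2.701e+00] F [ 0.9 -0.1 -3.1] j6 -1.48
shift [-2.  -3.2  0.2] turn 0.001
0 [358.49651747 142.78109065]
30 [359.83019772 133.37761054]
60 [361.23179027 123.49529607]
110 [363.73340722 105.85695649]
122 [364.36714132 101.38863957]
bore [357.48344805 150.09784063]
```

View pics/hub.png

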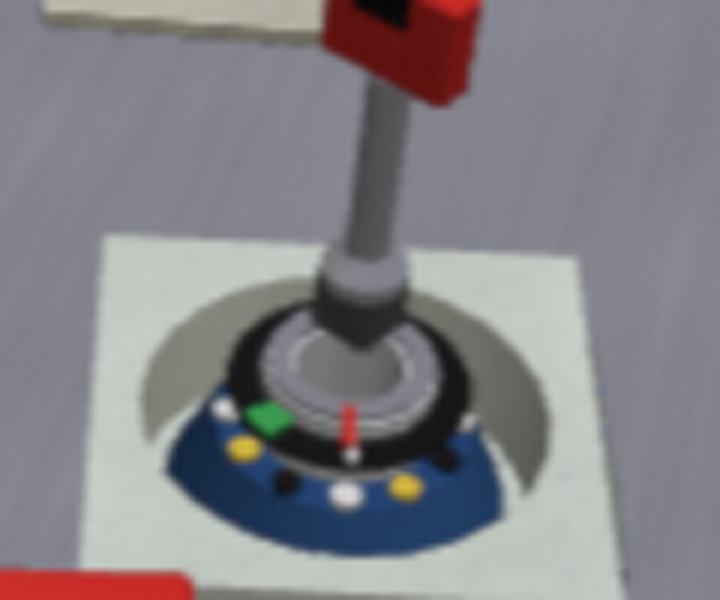

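The socket hangs just over the bore. Rim centre is at crop (362,316) and the bore ellipse at (350,365), so the tip sits about 2–3 mm too far along tool x. Correct that and lower it gently.

>>> {"api": "jog_arm", "payload": {"motion": [[[-4.5,-3.2,0],0],[[-4.5,-3.2,10],0],[[-4.5,-3.2,20],0],[[-4.5,-3.2,23],0],[[-4.5,-3.2,23],0]]}}

```text
t: 6.65
eef_pos: [548.6, -133.7, 251.6]
tcp_rot: [-3.142, -0.002, 2.7]
ft_force: [0.2, 0.6, -2.9]
opening: 0.188
grip_force: 30.0
```

```bash
python3 - <<'E'
from h import *
s=read_camera("side")
go(546.3,-131.7,245,2.70);print(state()["moment"])
p=state()["eef_pos"];z0=p[2]-150.5
for h in(0,30,60,110,122):print(h,proj(s,[p[0],p[1],z0+h]))
cv2.imwrite("pics/hub2.png",cv2.resize(s["img"][95:170,310:410],None,fx=8,fy=8,interpolation=2))
E
```

```text
at [ 548.8 -133.8  252.1] rot [ 3.142e+00 -1.000e-03  2.700e+00] F [-0.7  0.5 -2. ] j6 -1.49
shift [3.2 0.8 7.1] turn -0.0
[-0.02212449 -0.00833197  0.02393986]
0 [356.90267913 147.99457593]
30 [358.16678648 138.93553259]
60 [359.49373407 129.42615368]
110 [361.85823522 112.48129646]
122 [362.45644443 108.19431627]
```

View pics/hub2.png

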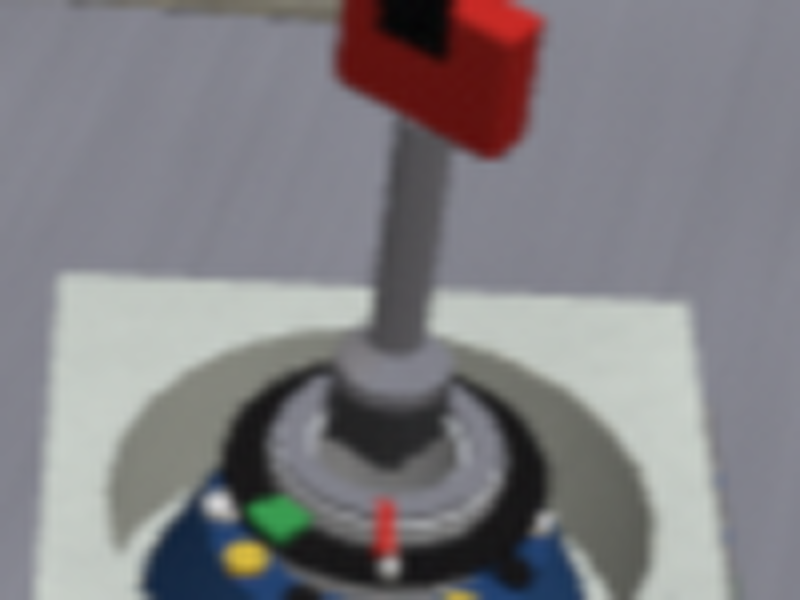

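Socket centred over the bore (socket 330–445, bore 318–463 crop columns). Lower by feel.

>>> {"api": "jog_arm", "payload": {"motion": [[[0,0,3],0],[[0,0,6],0],[[0,0,8],0],[[0,0,10],0],[[0,0,10],0]]}}

```text
t: 7.2
eef_pos: [548.8, -133.9, 242.2]
tcp_rot: [3.142, -0.0, 2.7]
ft_force: [-0.8, 0.0, -2.2]
opening: 0.188
grip_force: 30.0
```

>>> {"api": "jog_arm", "payload": {"motion": [[[0,0,5],0],[[0,0,10],0],[[0,0,15],0],[[0,0,20],0],[[0,0,20],0]]}}

```text
t: 7.7
eef_pos: [548.6, -133.9, 221.6]
tcp_rot: [3.142, -0.001, 2.7]
ft_force: [-0.5, -0.6, -3.0]
opening: 0.185
grip_force: 30.0
```

```bash
python3 - <<'E'
from h import *
go(546.3,-131.7,245,2.70);print(state()["moment"])
E
```

```text
at [ 548.6 -133.9  221.6] rot [ 3.142e+00 -1.000e-03  2.700e+00] F [-0.5 -0.6 -3. ] j6 -1.49
shift [  3.    0.9 -23.4] turn -0.0
[0.03529841 0.02316698 0.00428221]
```

>>> {"api": "jog_arm", "payload": {"motion": [[[0,0,8],0],[[0,0,16],0],[[0,0,24],0],[[0,0,30],0],[[0,0,34],0]]}}

```text
t: 8.2
eef_pos: [548.8, -133.9, 187.7]
tcp_rot: [3.142, -0.001, 2.7]
ft_force: [-0.4, 1.3, -3.2]
opening: 0.187
grip_force: 30.0
```

>>> {"api": "jog_arm", "payload": {"motion": [[[0,0,1],0],[[0,0,2],0],[[0,0,3],0],[[0,0,4],0],[[0,0,4],0]]}}

```text
t: 8.7
eef_pos: [548.9, -133.9, 184.5]
tcp_rot: [3.142, 0.0, 2.7]
ft_force: [0.0, 0.7, -2.6]
opening: 0.188
grip_force: 30.0
```

```bash
python3 - <<'E'
from h import *
go(546.3,-131.7,180,2.70);print(state()["moment"])
E
```

```text
at [ 548.9 -133.9  184.5] rot [3.142 0.    2.7  ] F [ 0.   0.7 -2.6] j6 -1.49
shift [3.3 0.9 4.5] turn -0.0
[-0.02355039 -0.06442862  0.02989759]
```

>>> {"api": "jog_arm", "payload": {"motion": [[[0,0,1],0],[[0,0,2],0],[[0,0,2],0]]}}

```text
t: 9.0
eef_pos: [548.8, -133.9, 182.4]
tcp_rot: [3.142, -0.0, 2.7]
ft_force: [-0.7, 0.1, -2.2]
opening: 0.187
grip_force: 30.0
```

>>> {"api": "jog_arm", "payload": {"motion": [[[0,0,1],0],[[0,0,2],0],[[0,0,2],0]]}}

```text
t: 9.3
eef_pos: [548.7, -133.8, 180.3]
tcp_rot: [3.142, -0.001, 2.7]
ft_force: [-1.7, 0.4, -2.1]
opening: 0.186
grip_force: 30.0
```

>>> {"api": "jog_arm", "payload": {"motion": [[[0,0,1],0],[[0,0,1.5],0],[[0,0,1.5],0]]}}

```text
t: 9.6
eef_pos: [549.0, -133.9, 179.0]
tcp_rot: [3.141, 0.0, 2.7]
ft_force: [-2.3, 0.4, -0.1]
opening: 0.187
grip_force: 30.0
```

```bash
python3 - <<'E'
from h import *
go(546.3,-131.7,180,2.70);print(state()["moment"])
E
```

```text
at [ 549.  -133.9  179. ] rot [3.141 0.    2.7  ] F [-2.3  0.4 -0.1] j6 -1.49
shift [ 3.3  0.9 -1. ] turn -0.0
[ 0.29374604  0.50799889 -0.03462653]
```

>>> {"api": "jog_arm", "payload": {"motion": [[[0.8,0,0],0],[[1.5,0,0],0],[[1.5,0,0],0]]}}

```text
t: 9.9
eef_pos: [547.5, -133.3, 178.9]
tcp_rot: [3.141, 0.0, 2.7]
ft_force: [0.3, 0.8, -3.0]
opening: 0.185
grip_force: 30.0
```

>>> {"api": "jog_arm", "payload": {"motion": [[[0,0,0.5],0],[[0,0,1],0],[[0,0,1],0]]}}

```text
t: 10.2
eef_pos: [547.5, -133.3, 177.8]
tcp_rot: [3.141, -0.0, 2.7]
ft_force: [-0.4, -0.1, -3.1]
opening: 0.186
grip_force: 30.0
```

```bash
python3 - <<'E'
from h import *
go(546.3,-131.7,180,2.70);print(state()["moment"])
E
```

```text
at [ 547.5 -133.3  177.8] rot [ 3.141 -0.     2.7  ] F [-0.4 -0.1 -3.1] j6 -1.49
shift [ 1.8  0.9 -2.2] turn -0.0
[0.23676333 0.07110305 0.00382091]
```

>>> {"api": "jog_arm", "payload": {"motion": [[[0,0,0.7],0],[[0,0,1.4],0],[[0,0,2],0],[[0,0,2],0]]}}

```text
t: 10.6
eef_pos: [547.5, -133.3, 175.8]
tcp_rot: [3.142, -0.0, 2.7]
ft_force: [-0.7, 0.5, -3.4]
opening: 0.187
grip_force: 30.0
```

```bash
python3 - <<'E'
from h import *
go(546.3,-131.7,180,2.70);print(state()["moment"])
E
```

```text
at [ 547.5 -133.3  175.8] rot [ 3.142 -0.     2.7  ] F [-0.7  0.5 -3.4] j6 -1.49
shift [ 1.8  0.9 -4.2] turn -0.0
[0.19106239 0.08106363 0.03765278]
```

>>> {"api": "jog_arm", "payload": {"motion": [[[0,0,1],0],[[0,0,2],0],[[0,0,3],0],[[0,0,3],0]]}}

```text
t: 11.0
eef_pos: [547.5, -133.3, 172.8]
tcp_rot: [3.142, -0.0, 2.7]
ft_force: [0.2, 1.1, -3.2]
opening: 0.185
grip_force: 30.0
```

>>> {"api": "jog_arm", "payload": {"motion": [[[0,0,1],0],[[0,0,2],0],[[0,0,3],0],[[0,0,3],0]]}}

```text
t: 11.4
eef_pos: [547.5, -133.3, 169.8]
tcp_rot: [3.141, -0.0, 2.7]
ft_force: [-0.4, 0.4, -3.7]
opening: 0.186
grip_force: 30.0
```

>>> {"api": "jog_arm", "payload": {"motion": [[[0,0,1],0],[[0,0,2],0],[[0,0,3],0],[[0,0,3],0]]}}

```text
t: 11.8
eef_pos: [547.5, -133.3, 166.8]
tcp_rot: [3.142, -0.0, 2.7]
ft_force: [0.0, 0.7, -3.2]
opening: 0.186
grip_force: 30.0
```

```bash
python3 - <<'E'
from h import *
go(546.3,-131.7,165,2.70);print(state()["moment"])
E
```

```text
at [ 547.5 -133.3  166.8] rot [ 3.142 -0.     2.7  ] F [ 0.   0.7 -3.2] j6 -1.49
shift [1.8 0.9 1.8] turn -0.0
[0.29362113 0.15023106 0.00806254]
```

The socket is over the nut. Last 2–3 mm onto the floor in small steps.

>>> {"api": "jog_arm", "payload": {"motion": [[[0,0,0.5],0],[[0,0,1],0],[[0,0,1.5],0],[[0,0,1.5],0]]}}

```text
t: 12.2
eef_pos: [547.5, -133.3, 165.4]
tcp_rot: [3.142, -0.0, 2.7]
ft_force: [-0.1, 0.6, -2.9]
opening: 0.186
grip_force: 30.0
```

>>> {"api": "jog_arm", "payload": {"motion": [[[0,0,0.5],0],[[0,0,0.5],0],[[0,0,0.5],0]]}}

```text
t: 12.5
eef_pos: [547.6, -133.3, 164.9]
tcp_rot: [3.142, -0.0, 2.7]
ft_force: [-1.3, 1.7, -2.3]
opening: 0.186
grip_force: 30.0
```

>>> {"api": "jog_arm", "payload": {"motion": [[[0,0,0.5],0],[[0,0,0.5],0],[[0,0,0.5],0]]}}

```text
t: 12.8
eef_pos: [547.6, -133.3, 164.6]
tcp_rot: [3.141, 0.0, 2.7]
ft_force: [-0.8, 1.3, 0.0]
opening: 0.186
grip_force: 30.0
```

>>> {"api": "jog_arm", "payload": {"motion": [[[0,0,0.4],0],[[0,0,0.4],0],[[0,0,0.4],0]]}}

```text
t: 13.1
eef_pos: [547.8, -133.4, 164.5]
tcp_rot: [3.141, 0.001, 2.7]
ft_force: [-0.4, 0.8, 6.3]
opening: 0.185
grip_force: 30.0
```

>>> {"api": "jog_arm", "payload": {"motion": [[[0,0,0],0.05],[[0,0,0],0.1],[[0,0,0],0.15],[[0,0,0],0.2],[[0,0,0],0.2]]}}

```text
t: 13.6
eef_pos: [547.7, -133.3, 164.6]
tcp_rot: [3.141, 0.001, 2.498]
ft_force: [-1.0, 1.1, 6.6]
opening: 0.19
grip_force: 30.0
```

```bash
python3 - <<'E'
from h import *
go(546.3,-131.7,165,2.70);print(state()["moment"])
E
```

```text
at [ 547.7 -133.3  164.6] rot [3.141e+00 1.000e-03 2.498e+00] F [-1.   1.1  6.6] j6 -1.28
shift [ 2.   0.4 -0.4] turn -0.202
[0.42506257 0.63211202 0.13856491]
```

>>> {"api": "jog_arm", "payload": {"motion": [[[0,0,-0.3],0.06],[[0,0,-0.3],0.12],[[0,0,-0.3],0.18],[[0,0,-0.3],0.25],[[0,0,-0.3],0.25]]}}

```text
t: 14.1
eef_pos: [547.4, -133.4, 164.6]
tcp_rot: [-3.141, 0.0, 2.249]
ft_force: [-2.7, 0.4, 5.0]
opening: 0.185
grip_force: 30.0
```

```bash
cat >> h.py <<'E'
def pointer():
    c=read_camera("side");i=cv2.resize(c["img"],None,fx=1,fy=1).astype(int)
    H=np.array([546.3,-131.7]);r=(i[...,2]>110)&(i[...,1]<90)&(i[...,0]<90);g=(i[...,1]>110)&(i[...,2]<90)&(i[...,0]<120)
    for n,m in(("red",r),("green",g)):
        ys,xs=np.where(m);P=np.array([at_z(c,x,y,101)[:2]-H for x,y in zip(xs,ys)]).reshape(-1,2);q=np.hypot(*P.T);k=(q>20)&(q<45)
        if k.any():
            a=np.arctan2(P[k,1],P[k,0]);print(n,k.sum(),"clamp",np.round(0.258+np.pi/2-np.array([a.mean(),a.max(),a.min()]),3))
    return c
E
python3 - <<'E'
from h import *
go(546.3,-131.7,165,2.70);print(state()["moment"]);pointer()
E
```

```text
at [ 547.4 -133.4  164.6] rot [-3.141  0.     2.249] F [-2.7  0.4  5. ] j6 -1.03
shift [ 2.   0.2 -0.4] turn -0.451
[0.20490569 0.79130577 0.13822141]
red 30 clamp [2.805 0.128 3.958]
green 1 clamp [0.743 0.743 0.743]
```

```bash
cat >> h.py <<'E'
def pointer():
    for cam in("side","top"):
        c=read_camera(cam);i=c["img"].astype(int);H=np.array([546.3,-131.7])
        b,g,r=i[...,0],i[...,1],i[...,2]
        for n,m in(("red",(r>1.6*g)&(r>1.6*b)&(r>70)),("green",(g>1.5*r)&(g>1.3*b)&(g>60))):
            ys,xs=np.where(m);P=np.array([at_z(c,x,y,100)[:2]-H for x,y in zip(xs,ys)]).reshape(-1,2)
            a=0.258+np.pi/2-np.arctan2(P[:,1],P[:,0]);q=np.hypot(*P.T);k=(q>18)&(q<60)&(a>-.4)&(a<1.4)
            if k.any():print(cam,n,k.sum(),"clamp",np.round([a[k].mean(),a[k].min(),a[k].max()],3),"px",xs[k].mean(),ys[k].mean(),"r",q[k].min(),q[k].max())
E
python3 - <<'E'
from h import *
pointer()
E
```

```text
side red 18 clamp [0.229 0.129 0.298] px 353.94444444444446 160.44444444444446 r 30.49340492990747 53.97934462702028
side green 33 clamp [0.709 0.533 0.891] px 344.3333333333333 159.12121212121212 r 44.147972336004955 59.40124334154189
top red 36 clamp [0.277 0.19  0.367] px 387.6388888888889 220.58333333333334 r 31.487823178213368 54.064893235583476
top green 53 clamp [0.817 0.619 1.008] px 388.9811320754717 210.1509433962264 r 39.3714859926246 53.729035758705834
```

>>> {"api": "jog_arm", "payload": {"motion": [[[0.3,-0.4,0],0.06],[[0.3,-0.4,0],0.12],[[0.3,-0.4,0],0.18],[[0.3,-0.4,0],0.25],[[0.3,-0.4,0],0.25]]}}

```text
t: 14.75
eef_pos: [547.0, -133.4, 164.6]
tcp_rot: [-3.142, 0.0, 2.0]
ft_force: [-2.5, 1.3, 4.2]
opening: 0.186
grip_force: 30.0
```

>>> {"api": "jog_arm", "payload": {"motion": [[[0,0,0],0.06],[[0,0,0],0.12],[[0,0,0],0.18],[[0,0,0],0.2],[[0,0,0],0.2]]}}

```text
t: 15.25
eef_pos: [546.8, -133.4, 164.6]
tcp_rot: [-3.141, 0.0, 1.802]
ft_force: [-3.6, 0.5, 4.7]
opening: 0.185
grip_force: 30.1
```

```bash
python3 - <<'E'
from h import *
go(546.3,-131.7,165,2.70);print(state()["moment"]);pointer()
E
```

```text
at [ 546.8 -133.4  164.6] rot [-3.141  0.     1.802] F [-3.6  0.5  4.7] j6 -0.59
shift [ 1.8 -0.1 -0.4] turn -0.898
[0.09659402 1.06731124 0.21036587]
side red 15 clamp [0.657 0.571 0.735] px 347.93333333333334 157.33333333333334 r 30.377044774888386 50.3976805826074
side green 21 clamp [0.746 0.537 0.891] px 343.2857142857143 159.14285714285714 r 45.032309199750756 59.40124334154189
top red 30 clamp [0.683 0.602 0.791] px 389.26666666666665 213.23333333333332 r 31.678205363086313 53.71393297758616
top green 32 clamp [0.895 0.776 1.008] px 389.6875 208.75 r 39.3714859926246 53.729035758705834
```

>>> {"api": "jog_arm", "payload": {"motion": [[[0,-0.6,0],0.04],[[0,-0.6,0],0.08],[[0,-0.6,0],0.12],[[0,-0.6,0],0.14],[[0,-0.6,0],0.14]]}}

```text
t: 15.85
eef_pos: [546.3, -133.5, 164.6]
tcp_rot: [-3.141, 0.0, 1.662]
ft_force: [-3.1, 1.6, 5.7]
opening: 0.182
grip_force: 30.0
```

```bash
python3 - <<'E'
from h import *
go(546.3,-131.7,165,2.70);print(state()["moment"]);pointer()
c=read_camera("top");cv2.imwrite("pics/ptr.png",cv2.resize(c["img"][195:245,365:425],None,fx=10,fy=10,interpolation=2))
E
```

```text
at [ 546.3 -133.5  164.6] rot [-3.141  0.     1.662] F [-3.1  1.6  5.7] j6 -0.45
shift [ 1.8  0.1 -0.4] turn -1.038
[0.12862817 0.91994866 0.15652796]
side red 20 clamp [0.815 0.717 0.892] px 345.8 156.2 r 29.590456786034235 51.415617220093345
side green 21 clamp [0.668 0.533 0.891] px 344.5238095238095 159.85714285714286 r 45.52434338150401 59.40124334154189
top red 25 clamp [0.836 0.761 0.921] px 391.32 211.16 r 23.784556667138954 52.930115668266076
top green 29 clamp [0.801 0.619 1.008] px 388.6896551724138 210.3448275862069 r 40.79844229224498 53.729035758705834
```

View pics/ptr.png

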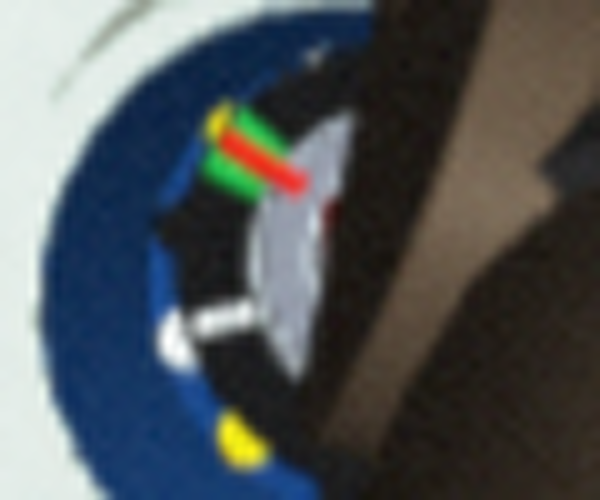

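The red pointer at crop (260,155) is in the middle of the green field (205–295). Unwind slightly, where the nut's play protects the clamp, and draw the key out.

>>> {"api": "jog_arm", "payload": {"motion": [[[0,0,0],-0.03],[[0,0,0],-0.06],[[0,-0.3,-2],-0.06],[[0,-0.3,-4],-0.06],[[0,-0.3,-6],-0.06]]}}

```text
t: 16.5
eef_pos: [546.1, -133.5, 170.1]
tcp_rot: [-3.141, -0.0, 1.72]
ft_force: [-0.9, 0.4, -3.6]
opening: 0.187
grip_force: 30.0
```

>>> {"api": "jog_arm", "payload": {"motion": [[[0,0,-3],0],[[0,0,-6],0],[[0,0,-9],0],[[0,0,-12],0],[[0,0,-12],0]]}}

```text
t: 17.0
eef_pos: [546.5, -133.6, 183.0]
tcp_rot: [3.14, 0.0, 1.72]
ft_force: [-0.5, -0.1, -3.8]
opening: 0.185
grip_force: 30.0
```

```bash
python3 - <<'E'
from h import *
go(546.3,-131.7,275,2.88);print(state()["moment"]);pointer()
E
```

```text
at [ 546.5 -133.6  183. ] rot [3.14 0.   1.72] F [-0.5 -0.1 -3.8] j6 -0.51
shift [  1.9   0.  -92. ] turn -1.16
[-0.09622587 -0.00752865 -0.00635004]
side red 20 clamp [0.815 0.717 0.892] px 345.8 156.2 r 29.590456786034235 51.415617220093345
side green 21 clamp [0.668 0.533 0.891] px 344.5238095238095 159.85714285714286 r 45.52434338150401 59.40124334154189
top red 25 clamp [0.838 0.761 0.921] px 391.36 211.16 r 21.95029473807569 52.930115668266076
top green 29 clamp [0.801 0.619 1.008] px 388.6896551724138 210.3448275862069 r 40.79844229224498 53.729035758705834
```

>>> {"api": "jog_arm", "payload": {"motion": [[[0,0,-10],0],[[0,0,-20],0],[[0,0,-30],0],[[0,0,-40],0],[[0,0,-50],0]]}}

```text
t: 17.6
eef_pos: [546.2, -133.5, 233.5]
tcp_rot: [3.141, 0.0, 1.72]
ft_force: [-0.2, -0.2, -3.5]
opening: 0.189
grip_force: 30.0
```

>>> {"api": "jog_arm", "payload": {"motion": [[[0,0,-15],0],[[0,0,-30],0],[[0,0,-42],0],[[0,0,-42],0],[[0,0,-42],0]]}}

```text
t: 18.1
eef_pos: [546.0, -133.4, 274.2]
tcp_rot: [3.142, -0.0, 1.72]
ft_force: [0.1, 0.1, -4.0]
opening: 0.187
grip_force: 30.0
```

```bash
python3 - <<'E'
from h import *
go(443.2,176.2,275,2.88);pointer()
E
```

```text
at [ 546.  -133.4  274.2] rot [ 3.142 -0.     1.72 ] F [ 0.1  0.1 -4. ] j6 -0.51
shift [321.5 -55.7  -0.8] turn -1.16
side red 20 clamp [0.815 0.717 0.892] px 345.8 156.2 r 29.590456786034235 51.415617220093345
side green 21 clamp [0.668 0.533 0.891] px 344.5238095238095 159.85714285714286 r 45.52434338150401 59.40124334154189
top red 24 clamp [0.835 0.761 0.921] px 391.0416666666667 211.0 r 31.824153000066897 52.930115668266076
top green 30 clamp [0.795 0.603 1.008] px 388.73333333333335 210.5 r 40.06132693784971 53.729035758705834
```

>>> {"api": "jog_arm", "payload": {"motion": [[[20,-3,-1],-0.1],[[60,-10,-1],-0.25],[[105,-18,-1],-0.4],[[150,-26,-1],-0.55],[[190,-33,-1],-0.7]]}}

```text
t: 18.7
eef_pos: [484.2, 51.1, 274.8]
tcp_rot: [-3.141, -0.001, 2.426]
ft_force: [0.9, 0.1, -3.5]
opening: 0.186
grip_force: 30.0
```

```bash
python3 - <<'E'
from h import *
go(443.2,176.2,275,2.88)
E
```

```text
at [484.2  51.1 274.8] rot [-3.141e+00 -1.000e-03  2.426e+00] F [ 0.9  0.1 -3.5] j6 -0.89
shift [113.   67.5  -0.2] turn -0.454
```

>>> {"api": "jog_arm", "payload": {"motion": [[[40,24,0],-0.15],[[80,48,0],-0.3],[[105,63,0],-0.43],[[113,67.5,0],-0.454],[[113,67.5,0],-0.454]]}}

```text
t: 19.2
eef_pos: [444.7, 175.5, 275.0]
tcp_rot: [-3.141, -0.001, 2.874]
ft_force: [0.6, -0.7, -3.3]
opening: 0.188
grip_force: 30.0
```

>>> {"api": "jog_arm", "payload": {"motion": [[[0,0,0],0],[[0,0,0],0]]}}

```text
t: 19.4
eef_pos: [445.6, 173.7, 275.2]
tcp_rot: [-3.141, -0.0, 2.871]
ft_force: [-0.0, 0.3, -3.2]
opening: 0.187
grip_force: 30.0
```

```bash
python3 - <<'E'
from h import *
go(443.2,176.2,222,2.88)
s=read_camera("side");cv2.imwrite("pics/back.png",cv2.resize(s["img"][210:320,310:420],None,fx=5,fy=5,interpolation=2))
p=state()["eef_pos"]
for h in(0,30,60):print(h,proj(s,[p[0],p[1],p[2]-150.5+h]))
print(proj(s,[443.2,176.2,55]))
E
```

```text
at [445.6 173.7 275.2] rot [-3.141 -0.     2.871] F [-0.   0.3 -3.2] j6 -1.07
shift [ 2.9  1.7 53.2] turn -0.009
0 [372.37274734 250.73630079]
30 [374.5459674  242.03006363]
60 [376.86357617 232.74538421]
[368.66806268 270.3146222 ]
```

View pics/back.png

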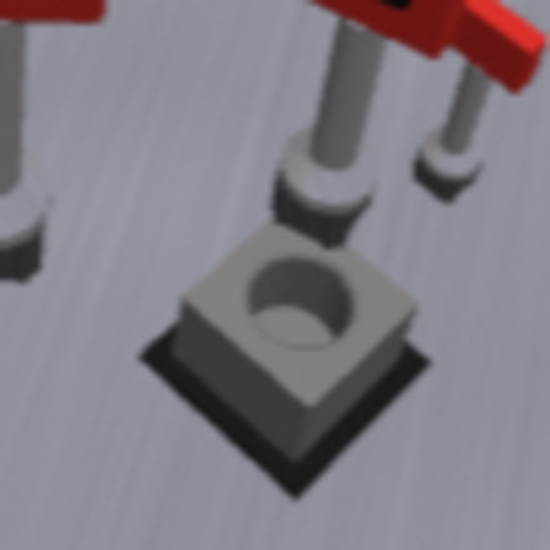

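The hole at crop (302,303) and the tip at (322,215) agree with the original pick axis, so I go back there and lower by feel.

>>> {"api": "jog_arm", "payload": {"motion": [[[2.9,1.7,0],-0.009],[[2.9,1.7,15],-0.009],[[2.9,1.7,30],-0.009],[[2.9,1.7,45],-0.009],[[2.9,1.7,53],-0.009]]}}

```text
t: 19.95
eef_pos: [442.5, 176.8, 221.4]
tcp_rot: [-3.141, -0.001, 2.882]
ft_force: [-0.1, -0.1, -2.8]
opening: 0.187
grip_force: 30.0
```

>>> {"api": "jog_arm", "payload": {"motion": [[[0,0,5],0],[[0,0,10],0],[[0,0,14],0],[[0,0,14],0],[[0,0,14],0]]}}

```text
t: 20.45
eef_pos: [442.9, 177.3, 208.6]
tcp_rot: [3.141, 0.0, 2.883]
ft_force: [-0.5, 0.2, -3.0]
opening: 0.188
grip_force: 30.0
```

```bash
python3 - <<'E'
from h import *
go(443.2,176.2,200,2.88);print(state()["moment"])
E
```

```text
at [442.9 177.3 208.6] rot [3.141 0.    2.883] F [-0.5  0.2 -3. ] j6 -1.07
shift [-0.6 -1.   8.6] turn 0.003
[-0.01554037 -0.04799925  0.06439388]
```

>>> {"api": "jog_arm", "payload": {"motion": [[[-0.6,-1,0],0],[[-0.6,-1,2],0],[[-0.6,-1,4],0],[[-0.6,-1,6],0],[[-0.6,-1,6],0]]}}

```text
t: 20.95
eef_pos: [443.0, 176.1, 202.1]
tcp_rot: [-3.141, -0.0, 2.883]
ft_force: [-0.4, -0.1, -2.9]
opening: 0.186
grip_force: 30.0
```

```bash
python3 - <<'E'
from h import *
go(443.2,176.2,200,2.88);print(state()["moment"])
E
```

```text
at [443.  176.1 202.1] rot [-3.141 -0.     2.883] F [-0.4 -0.1 -2.9] j6 -1.07
shift [-0.2  0.2  2.1] turn 0.003
[-0.00469566  0.00359681 -0.01097041]
```

In the hole (rim about 51.6, below the top at 55) with no contact. Continue down.

>>> {"api": "jog_arm", "payload": {"motion": [[[0,0,2],0],[[0,0,4],0],[[0,0,6],0],[[0,0,8],0],[[0,0,10],0]]}}

```text
t: 21.45
eef_pos: [443.1, 176.1, 192.2]
tcp_rot: [3.142, 0.0, 2.883]
ft_force: [-0.4, 0.3, -3.3]
opening: 0.188
grip_force: 30.0
```

>>> {"api": "jog_arm", "payload": {"motion": [[[0,0,4],0],[[0,0,8],0],[[0,0,12],0],[[0,0,15],0],[[0,0,15],0]]}}

```text
t: 21.95
eef_pos: [442.9, 176.1, 176.9]
tcp_rot: [-3.141, -0.001, 2.883]
ft_force: [-0.1, -0.5, -3.0]
opening: 0.187
grip_force: 30.0
```

>>> {"api": "jog_arm", "payload": {"motion": [[[0,0,3],0],[[0,0,6],0],[[0,0,9],0],[[0,0,12],0],[[0,0,12],0]]}}

```text
t: 22.45
eef_pos: [442.9, 176.1, 165.0]
tcp_rot: [-3.141, -0.001, 2.883]
ft_force: [0.0, 0.1, -4.1]
opening: 0.188
grip_force: 30.0
```

```bash
python3 - <<'E'
from h import *
go(443.2,176.2,162.5,2.88);print(state()["moment"])
E
```

```text
at [442.9 176.1 165. ] rot [-3.141e+00 -1.000e-03  2.883e+00] F [ 0.   0.1 -4.1] j6 -1.07
shift [-0.2  0.2  2.5] turn 0.003
[-0.04594814 -0.05242692 -0.03726263]
```

>>> {"api": "jog_arm", "payload": {"motion": [[[0,0,0.7],0],[[0,0,1.4],0],[[0,0,2],0],[[0,0,2],0]]}}

```text
t: 22.85
eef_pos: [443.1, 176.1, 163.4]
tcp_rot: [3.141, 0.0, 2.883]
ft_force: [-0.2, 0.5, -3.0]
opening: 0.188
grip_force: 30.0
```

>>> {"api": "jog_arm", "payload": {"motion": [[[0,0,0.5],0],[[0,0,0.5],0],[[0,0,0.5],0]]}}

```text
t: 23.15
eef_pos: [443.1, 176.1, 162.9]
tcp_rot: [3.141, 0.0, 2.883]
ft_force: [0.4, -0.7, -2.9]
opening: 0.186
grip_force: 30.0
```

>>> {"api": "jog_arm", "payload": {"motion": [[[0,0,0.4],0],[[0,0,0.4],0],[[0,0,0.4],0]]}}

```text
t: 23.45
eef_pos: [443.1, 176.1, 162.5]
tcp_rot: [3.141, 0.0, 2.883]
ft_force: [-0.4, -0.3, -1.6]
opening: 0.19
grip_force: 30.0
```

>>> {"api": "jog_arm", "payload": {"motion": [[[0,0,0.3],0],[[0,0,0.3],0],[[0,0,0.3],0]]}}

```text
t: 23.75
eef_pos: [443.3, 176.2, 162.5]
tcp_rot: [3.141, 0.001, 2.883]
ft_force: [-1.2, 0.3, 4.8]
opening: 0.189
grip_force: 30.0
```

Down on the floor, at the same height it was picked from. Release.

>>> {"api": "jog_arm", "payload": {"motion": [[[0,0,-0.2],0],[[0,0,-0.2],0],[[0,0,-0.2],0],[[0,0,-0.2],0],[[0,0,-0.2],0]], "grip": 0.5}}

```text
t: 24.25
eef_pos: [443.1, 176.1, 162.3]
tcp_rot: [3.142, -0.0, 2.883]
ft_force: [-0.6, 0.7, 0.3]
opening: 0.491
grip_force: 0.0
```

>>> {"api": "jog_arm", "payload": {"motion": [[[0,0,0],0],[[0,0,0],0],[[0,0,0],0],[[0,0,0],0],[[0,0,0],0]]}}

```text
t: 24.75
eef_pos: [443.1, 176.2, 162.4]
tcp_rot: [3.141, 0.0, 2.883]
ft_force: [-0.6, 0.8, 0.4]
opening: 0.496
grip_force: 0.0
```

>>> {"api": "jog_arm", "payload": {"motion": [[[0,0,-10],0],[[0,0,-25],0],[[0,0,-45],0],[[0,0,-70],0],[[0,0,-95],0]]}}

```text
t: 25.25
eef_pos: [442.9, 176.1, 259.0]
tcp_rot: [3.141, 0.0, 2.883]
ft_force: [0.1, -0.1, 0.4]
opening: 0.502
grip_force: 0.0
```

>>> {"api": "jog_arm", "payload": {"motion": [[[0,30,0],0],[[0,70,0],0],[[0,110,0],0],[[0,150,0],0],[[0,180,0],0]]}}

```text
t: 25.75
eef_pos: [489.3, 352.2, 258.1]
tcp_rot: [3.141, 0.0, 2.883]
ft_force: [0.3, -0.1, 0.3]
opening: 0.499
grip_force: 0.0
```

>>> {"api": "jog_arm", "payload": {"motion": [[[0,0,0],0],[[0,0,0],0],[[0,0,0],0]]}}

```text
t: 26.05
eef_pos: [488.9, 349.4, 257.8]
tcp_rot: [-3.142, 0.0, 2.882]
ft_force: [-0.2, -0.6, -0.1]
opening: 0.502
grip_force: 0.0
```

```bash
python3 - <<'E'
from h import *
pointer()
s=read_camera("side");t=read_camera("top")
ms=near(red(s),(350,220,400,290));mt=near(red(t),(250,240,290,295));print(ms.sum(),mt.sum())
hb=[(60,18,134,176)]
for cs,mm in(([s],[ms]),([t],[mt])): print(fit(cs,mm,hb,[443,175,-.27]))
cv2.imwrite("pics/end.png",np.hstack([cv2.resize(s["img"][110:350,190:450],None,fx=1.5,fy=1.5),cv2.resize(t["img"][80:320,160:420],None,fx=1.5,fy=1.5)]))
E
```

```text
top red 24 clamp [0.835 0.761 0.921] px 391.0416666666667 211.0 r 31.824153000066897 52.930115668266076
top green 30 clamp [0.795 0.603 1.008] px 388.73333333333335 210.5 r 40.06132693784971 53.729035758705834
326.0 292.0
(array([ 4.36502528e+02,  1.78540445e+02, -9.36884481e-02]), np.float64(1.1579694454468905))
(array([ 4.43335635e+02,  1.77081850e+02, -2.41590085e-01]), np.float64(0.12289820037604084))
```

View pics/end.png

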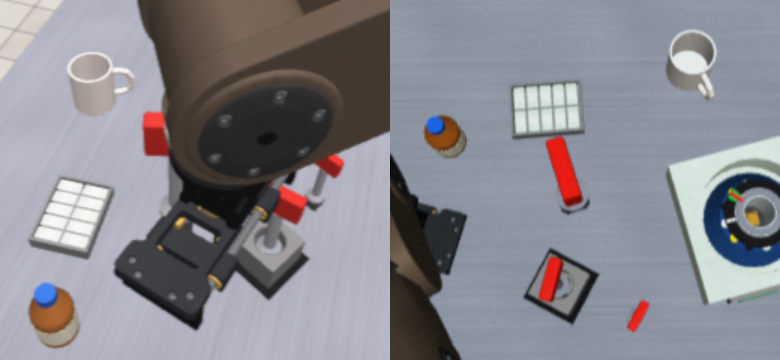

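The key stands upright in its stand at top crop (552,278). The pointer is in the green field, the bystanders are unmoved, and the arm is touching nothing.

```bash
python3 -c "
from cell import job_done
print(job_done())"
```

```text
the job is handed in; nothing more can be done
None
```

I seated the key fully on the nut, turned it clockwise until the red pointer stood in the middle of the green field, put it back fully down in its stand and let go, and handed the job in at about 26 s of the 72 s allowed; the verdict was not shown.

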